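# Hang the grinder on the spring balancer

## Task

Pick up the grinder in its pine cradle by the tab on its bail, keep it upright, and hang the bail in the saddle at the end of the spring-balanced arm. Lower it gently with the arm, without forcing the arm down, and let go only once the arm carries all the weight and has settled, so that it neither drops nor springs up. Leave everything else where it is.

Things in the scene. Friction and masses are not known exactly. Their poses are not given: they have to be found in the camera images.
- load: The load: a black cordless rotary grinder (150 mm, along the load's x) fixed in a pine cradle (base 90 x 70 mm) under a rigid steel-wire bail; one rigid piece, 173 mm tall, balanced about its middle, 0.38 to 0.75 kg (not known beforehand). Origin: centre of the underside; z up, x along the grinder, y along the bail's top bar. Works the same turned half round.
- bail (a point): Middle of the underside of the bail's top bar, 115 mm above the load's underside; axes as the load's. The bail is a closed arch in the load's y-z plane: a round 8 mm bar on top of two 8 mm legs at y = +-34 mm. The window under the bar is 60 mm wide and 53 mm high (down to the grinder's top): a thing enters it along the load's x.
- tab (a point): Centre of the flat steel grip tab, 155 mm above the load's underside; axes as the load's. The tab is 10 mm thick along x, 24 mm wide along y and stands on the middle of the bail's bar, from 121 to 173 mm above the load's underside. Grip the load here, from above.
- balancer: The spring balancer, fixed to the bench: base plate 120 x 120 mm, a steel post, and on it a grey turning head that carries the dark steel swing arm with a bright spring tube on top. Origin: centre of the base's underside. All of the arm counts as part of it.
- pivot (a point): Axis on which the arm pitches, at the post, 197 mm above the bench. The arm, a 14 mm square bar, runs from here to the saddle, 300 mm away (measured to the point 'saddle'). For the first 90 mm from the saddle nothing but the saddle stands above the bar.
- saddle (a point): Centre of the floor of the trough-shaped saddle at the arm's free end, about 254 mm above the bench when unloaded. The bail's bar belongs on this floor, lying across the arm. The floor is 18 mm long along the arm and 20 mm wide; its two sides rise 12 mm at 45 degrees, one towards the post, one at the arm's end, which is 25 mm past this point. The arm reaches at most 20 mm below this point here.
- boom (a joint): Pitch of the arm, rad: 0 = unloaded, at its upper stop (rising 0.17 rad to its end); grows as it sinks, lower stop 0.42. Starts sinking at about 3.3 N on the saddle, then about 10 mm per 0.38 N, friction 0.1 N, light damping. The load comes to rest 12 to 108 mm down, by its weight. Too fast: over 0.45 rad/s (13 cm/s at the saddle) in hand, over 0.14 rad/s (4 cm/s) once let go.
- swing (a joint): Turn of the arm about the post's upright axis, rad, positive anticlockwise from above, stops at -0.5 and 0.5; it stays where it is left but yields to a sideways push of about 1 N at the saddle.
- block: Bystander: spare cradle: pine block, base 90 x 70 mm, 60 mm tall, with an open notch on top, no wire bail; origin under its centre.
- chuckkey: Bystander: steel T-handled chuck key lying down, about 90 x 110 mm, 18 mm high; origin on the bench under it.
- parallel: Bystander: ground steel bar 120 x 22 mm, 12 mm high, lying on the bench; origin under its centre.
- chuck: Bystander: spare three-jaw lathe chuck standing on its back, diameter 100 mm, 67 mm high; origin under its centre.
- oiler: Bystander: small white plastic bottle with black cap, diameter 52 mm, 110 mm high; origin under its centre.
- tin: Bystander: round aluminium tin, diameter 60 mm, 50 mm high; origin under its centre.
Not all that is in view belongs to the job. Leave any purple or turquoise look-alike of the load alone.

How it is judged:
By the outcome, as a careful person would: the job done as asked, in the order asked, and still so for the second after the job is handed in, with the robot touching nothing.
It also fails if it takes over 64 s, if anything falls off the work surface, if the arm or the gripper's body presses on something with over 40 N, if the wrist force passes 120 N, or if a joint passes its speed limit or range.

## Robot

A 7-joint arm with a two-finger parallel gripper is mounted at the origin on the work surface. World frame = base frame: x ahead of the robot, y to its left, z up, the work surface at z = 0. Lengths are in m, angles in rad, forces in N, time in s.
With the tool pointing down it reaches from about 0.4 to 0.85 m from the base axis. Payload 4.5 kg.
Tool frame: the origin (TCP) lies where the fingers leave the gripper's body, on its centre line; the fingertips stand 73 mm ahead of it and the grasp point (between the pads) lies 54 mm ahead of it (r.finger_overhang is the distance from the TCP to the fingertips, in m); x points along the fingers, y is the direction in which the jaws open and shut, and the axes are right-handed (so a half turn about x gives the same grasp; the last joint's range is limited). The gripper opens to 85 mm and grips with 20 to 120 N. Pads are 22 mm wide; open, the fingers measure 114 mm over their backs; the gripper's body (76 mm by 85 mm) begins 54 mm behind the grasp point. The pads swing forward as they close: fully open they stand 13 mm farther back than shut.
Start: joints at [-1.271, 0.689, -0.195, 1.565, 0.157, 0.902, -0.215], TCP at [0.164, 0.603, 0.304] pointing down, gripper open.
Joint ranges: [-3.01, 3.01], [-0.46, 2.08], [-1.47, 1.51], [0.13, 2.56], [-1, 4.14], [0.04, 2.09], [-2.66, 2.66]. Speed limits (rad/s): [2.57, 2.57, 3.14, 3.14, 3.14, 3.14, 3.14].

## Interface

Orientations are given as a rotation vector (axis times angle).
In Python, from plant import r gives the robot as it stands. The module is installed in compiled form; this text tells all that it offers.
- The arm moves only by the shell command python3 -m pendant 'ROWS'. ROWS is JSON, a list of rows, each an object with "grip": the closure, from 0 (fully open) to 1 (shut); "offset": the shift along the tool's x, y, z in units of 60 mm (1.0 is 60 mm), a list of three; "rot": the turn, a rotation vector about the tool's x, y, z in units of 10 degrees (1.0 is 10 degrees), a list of three. In form: [{"grip": grip, "offset": [dx, dy, dz], "rot": [rx, ry, rz]}, ...]. A call has 1 to 8 rows; each row shifts and turns the pose as measured when the row begins, along the tool's axes as they then stand; what a row does not reach is not made up. A row lasts 1/8 s, in which the tool goes at most 62.5 mm and 10.7 degrees, less where a joint would pass 70% of its speed; a pose out of reach is approached as far as the arm can. A call is refused whole if a number of a shift passes 1 or a number of a turn 1, either way. A call with a gripper value outside its range is refused whole. The fingers move at their own pace and stop on an object; the grip force is fixed at half the most. Time passes only in rows, so rows that do not move let the fingers close. It gives the time, the measured TCP pose, the force and the opening at its end, in the units of the state.
- r.sense(): the state, without advancing time (a new reading comes with each control period).
- r.grab_frame(name): name is "scene" or "top"; returns a dict with "color" (400x640x3 uint8, red, green, blue), "fx", "fy", "cx", "cy" (pixels), "rvec" (rotation vector, rad) and "tvec" (3), from world to camera coordinates, as OpenCV has them. Camera axes: x right, y down, z forward; pixel columns grow to the right and rows downward; lengths in m; the calibration is good to about 2 mm. A picture is of the moment at which its call begins. There is no depth.
- r.job_done(): hands the job in, once; it reports no verdict.
Trained networks look in the newest picture that a camera, given by its name, has taken for a name from the list of things; names that differ only in an ending like _2 or _b are one class to them, and where a whole thing is asked for, a point or a joint stands for the part that bears it (a point fixed in the world has none). Each returns a list of dicts, best first, with "p" (0 to 1); they miss things now and then, are a little off and sometimes report something else, mostly with a low value. They report only what shows in the picture. A call takes as long as a camera call. They do not tell look-alikes from the thing itself.
- r.spot_in(camera, query): "at" ([column, row] in pixels, amid what is visible of it).
- r.outline_of(camera, query): "mask" (400x640 bool, what is visible of it) and "at" ([column, row] in pixels, amid what is visible of it).
- r.place_of(camera, query): "at" ([column, row] in pixels: a listed point, or the origin of a listed thing).
The state is a dict: "time_s": time; "joint_pos": joint angles; "qd": joint speeds; "joint_torque": joint torques, N m; "eef_pos": TCP position; "tool_rot": TCP orientation; "force": force on the tool from outside, world axes, zero at the start; "ft_torque": the same for the moment, N m; "gripper_width": finger opening in m.
Only numpy, scipy, OpenCV 4.12 (cv2) and the standard library are available. Lean on these libraries where they do the work, as an engineer would, in place of code of your own. Each camera call takes 0.05 s, during which the arm holds its last target.

## Working session

There is one attempt and no reset: what is moved stays moved. The work goes in short steps, Python scripts to look and compute and a shell command to move; the robot and the scene stay as the last step left them, time stands still between calls to the robot, and variables do not carry over. Pictures are saved under pics/ and viewed, and the job is handed in when it is done.

```bash
mkdir -p pics; python3 - <<'E'
from plant import r
import cv2
print({k:v for k,v in r.sense().items()})
for n in("scene","top"):
    f=r.grab_frame(n); cv2.imwrite(f"pics/{n}0.png",f["color"][:,:,::-1]); print(n,{k:f[k] for k in f if k!="color"})
    for q in("load","bail","tab","saddle","pivot","balancer","chuck","oiler","tin","block","chuckkey","parallel"):
        print(q,[(round(d["p"],2),[round(float(x),1) for x in d["at"]]) for d in r.place_of(n,q)][:4])
E
```

```text
{'time_s': 0.0, 'joint_pos': array([-1.27120868,  0.69004185, -0.19450143,  1.56640332,  0.15730042,
        0.90252674, -0.21509006]), 'qd': array([ 0.00021757, -0.00011694, -0.00062231,  0.00068008, -0.00094703,
       -0.00055379,  0.00175568]), 'joint_torque': array([ 4.79900082e-04, -5.39606988e+01, -1.26619153e+00, -1.58549005e+01,
        9.22209118e-03,  9.23475745e-03,  3.55428945e-06]), 'eef_pos': array([0.16407199, 0.60250723, 0.30303171]), 'tool_rot': array([ 0.20700681,  1.56082536, -0.21013102]), 'force': array([-0.22042993,  0.08292646, -0.05279492]), 'ft_torque': array([ 0.04068446, -0.01592743,  0.04743394]), 'gripper_width': 0.08531551695390599}
scene {'fx': 474.3973046262017, 'fy': 474.3973046262017, 'cx': 320.39522236418753, 'cy': 193.2193001023555, 'rvec': array([ 0.96957231,  2.3055065 , -1.1967594 ]), 'tvec': array([ 0.3592805 , -0.0746151 ,  2.06460047])}
load [(0.91, [301.8, 172.0]), (0.73, [323.5, 197.9]), (0.63, [291.4, 226.2]), (0.58, [202.8, 208.9])]
bail [(0.9, [303.2, 152.4]), (0.86, [200.3, 182.9]), (0.65, [325.7, 173.8]), (0.58, [297.6, 202.3])]
tab [
[... 559 characters left out ...]
 'rvec': array([ 2.15583328, -2.21271448,  0.08057633]), 'tvec': array([0.01075376, 0.53302184, 1.24173582])}
load [(0.96, [455.5, 131.4]), (0.94, [342.7, 189.0]), (0.91, [367.0, 260.5]), (0.57, [429.3, 276.7])]
bail [(0.91, [369.9, 260.3]), (0.88, [442.5, 280.5]), (0.68, [469.1, 123.1]), (0.65, [346.1, 184.4])]
tab [(0.95, [370.2, 259.0]), (0.76, [471.2, 120.8]), (0.59, [344.7, 182.2]), (0.57, [446.4, 281.4])]
saddle [(0.91, [264.8, 217.7])]
pivot [(0.58, [167.6, 170.1])]
balancer [(0.88, [192.0, 178.9])]
chuck [(0.97, [396.0, 141.8])]
oiler [(0.61, [319.5, 134.1])]
tin [(0.9, [282.4, 137.3])]
block [(0.95, [412.0, 222.3])]
chuckkey [(0.79, [306.8, 245.0])]
parallel [(0.59, [253.4, 229.1])]
```

```bash
cat > h.py <<'E'
import numpy as np, cv2
from plant import r
def cam(f):
    R=cv2.Rodrigues(f["rvec"])[0]; K=np.array([[f["fx"],0,f["cx"]],[0,f["fy"],f["cy"]],[0,0,1]]); return K,R,np.array(f["tvec"])
def atz(f,px,z):
    K,R,t=cam(f); d=R.T@np.linalg.inv(K)@[px[0],px[1],1]; c=-R.T@t; return c+d*(z-c[2])/d[2]
def proj(f,P):
    K,R,t=cam(f); q=K@(R@np.array(P)+t); return q[:2]/q[2]
def tri(f1,p1,f2,p2):
    a=[(lambda K,R,t:K@np.c_[R,t])(*cam(f)) for f in(f1,f2)]
    X=cv2.triangulatePoints(a[0],a[1],np.array(p1,float),np.array(p2,float))[:,0]; return X[:3]/X[3]
E
python3 - <<'E'
from h import *
for n,c in(("scene",(180,110,440,330)),("top",(140,80,500,320))):
    im=cv2.imread(f"pics/{n}0.png"); x0,y0,x1,y1=c
    k=800/(x1-x0); k=min(k,600/(y1-y0))
    cv2.imwrite(f"pics/{n}0z.png",cv2.resize(im[y0:y1,x0:x1],None,fx=k,fy=k,interpolation=cv2.INTER_CUBIC)); print(n,k)
E
```

```text
scene 2.727272727272727
top 2.2222222222222223
```

View pics/scene0z.png

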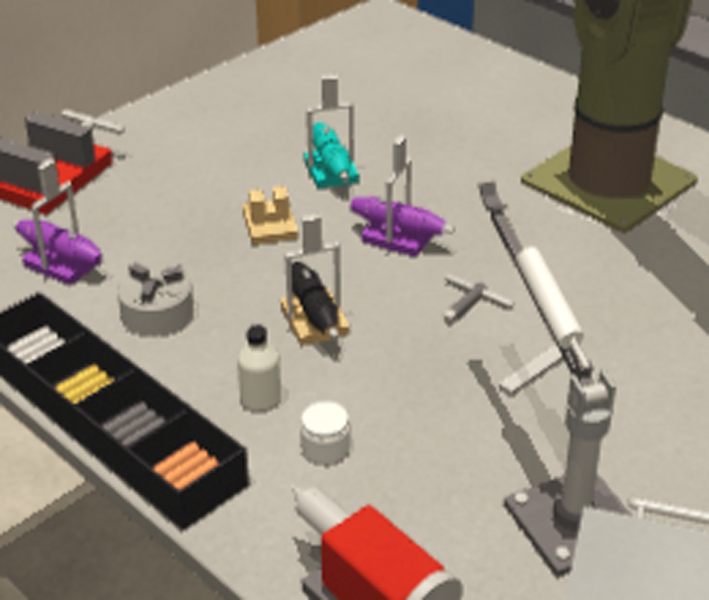

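View pics/top0z.png

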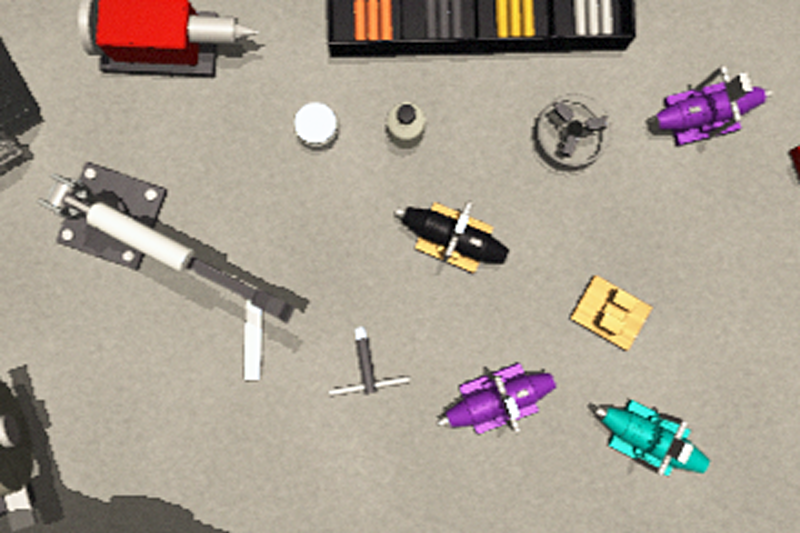

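```bash
python3 - <<'E'
from h import *
np.set_printoptions(precision=4,suppress=True)
s=r.grab_frame("scene");t=r.grab_frame("top")
print("robot base px",proj(t,[0,0,0]),proj(s,[0,0,0]),"tcp",proj(t,[.164,.603,.304]))
for n,a,b in(("load",(291.4,226.2),(342.7,189.)),("bail",(297.6,202.3),(346.1,184.4)),("tab",(293.7,194.1),(344.7,182.2)),("saddle",(360.5,183.8),(264.8,217.7)),("pivot",(395.5,251.5),(167.6,170.1)),("balancer",(388.4,299.7),(192,178.9)),("oiler",(278,254.8),(319.5,134.1)),("tin",(299.5,276),(282.4,137.3)),("key",(351,221.3),(306.8,245)),("chuck",(235.4,223.9),(396,141.8))):
    print(n,tri(s,a,t,b))
for px,z in(((342.7,189),0),((344.7,182.2),.155),((346.1,184.4),.115),((264.8,217.7),.254)): print(px,z,atz(t,px,z))
for n in("scene","top"):
  for q in("load","balancer","boom","tab","bail"):
    for d in r.outline_of(n,q)[:4]: print(n,q,d["p"],d["at"],d["mask"].sum())
E
```

```text
robot base px [323.4642 376.2257] [402.9495 176.0745] tcp [ 61.1223 356.8585]
load [ 0.5731 -0.0834  0.0005]
bail [ 0.5636 -0.0748  0.1122]
tab [ 0.5718 -0.0753  0.1511]
saddle [0.4727 0.1374 0.2488]
pivot [0.6098 0.3937 0.2007]
balancer [ 0.6112  0.3918 -0.0004]
oiler [ 0.7315 -0.0014  0.0148]
tin [ 0.7331  0.1119 -0.0068]
key [ 0.3933  0.0423 -0.0061]
chuck [ 0.7131 -0.2503 -0.0027]
(342.7, 189) 0 [ 0.5651 -0.075   0.    ]
(344.7, 182.2) 0.155 [ 0.5686 -0.0721  0.155 ]
(346.1, 184.4) 0.115 [ 0.5667 -0.0784  0.115 ]
(264.8, 217.7) 0.254 [0.4739 0.1352 0.254 ]
scene load 0.98 [327.0, 190.7] 550
scene load 0.85 [291.7, 216.8] 737
scene load 0.62 [303.0, 164.5] 455
scene load 0.59 [199.0, 199.9] 538
scene balancer 0.74 [388.2, 271.2] 1988
scene boom 0.29 [235.7, 224.4] 521
scene tab 0.97 [301.6, 167.6] 375
scene tab 0.85 [323.5, 189.4] 534
scene tab 0.63 [295.3, 220.2] 666
scene tab 0.62 [196.6, 199.8] 644
scene bail 0.93 [326.0, 192.7] 578
scene bail 0.92 [293.9, 220.6] 578
scene bail 0.83 [198.8, 202.1] 716
scene bail 0.69 [301.4, 166.0] 404
top load 0.9 [342.2, 187.2] 895
top load 0.72 [364.4, 257.3] 931
top load 0.65 [460.1, 127.5] 1004
top load 0.6 [432.2, 277.7] 925
top balancer 0.84 [196.3, 181.7] 2355
top boom 0.73 [210.1, 189.5] 1092
top boom 0.36 [302.4, 250.8] 245
top tab 0.75 [432.9, 277.0] 995
top tab 0.6 [459.5, 128.7] 1004
top bail 0.95 [365.8, 258.8] 991
top bail 0.93 [431.7, 273.0] 896
top bail 0.72 [458.6, 127.0] 992
top bail 0.58 [343.5, 187.0] 891
```

View pics/top0.png

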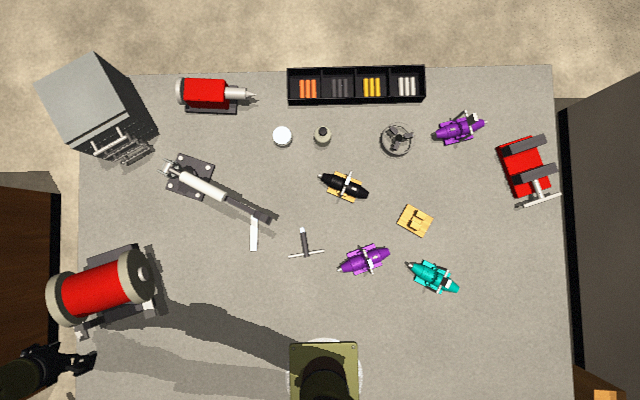

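View pics/scene0.png

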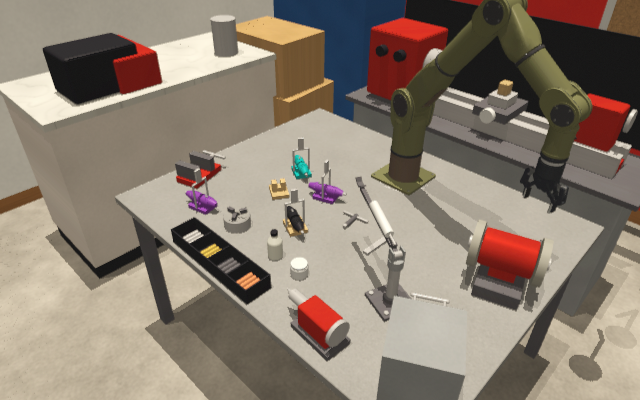

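```bash
cat > ov.py <<'E'
from h import *
def load_pts(x,y,yaw,z=0):
    c,s=np.cos(yaw),np.sin(yaw); R=np.array([[c,-s,0],[s,c,0],[0,0,1]]); o=np.array([x,y,z])
    T=lambda P:[o+R@np.array(p) for p in P]
    return [T([(-.045,-.035,0),(.045,-.035,0),(.045,.035,0),(-.045,.035,0),(-.045,-.035,0)]),T([(0,-.034,.03),(0,-.034,.119),(0,.034,.119),(0,.034,.03)]),
      T([(-.005,-.012,.173),(.005,-.012,.173),(.005,.012,.173),(-.005,.012,.173),(-.005,-.012,.173)]),T([(-.075,0,.05),(.075,0,.05)]),T([(0,0,.121),(0,0,.173)])]
def draw(n,c,lines,out,k=8):
    f=r.grab_frame(n); x0,y0,x1,y1=c
    im=cv2.resize(f["color"][y0:y1,x0:x1,::-1],None,fx=k,fy=k,interpolation=cv2.INTER_CUBIC); raw=im.copy()
    for L in lines:
        p=np.array([(proj(f,q)+.5-[x0,y0])*k for q in L]).round().astype(np.int32); cv2.polylines(im,[p],False,(0,0,255),1)
    cv2.imwrite(out,im)
    return raw
E
python3 - <<'E'
from ov import *
for yaw in (np.radians(-112),):
  L=load_pts(.567,-.077,yaw)
  draw("top",(305,155,385,215),L,"pics/t1.png",9); draw("scene",(265,180,325,245),L,"pics/s1.png",9)
E
```

```text
(no output)
```

View pics/t1.png

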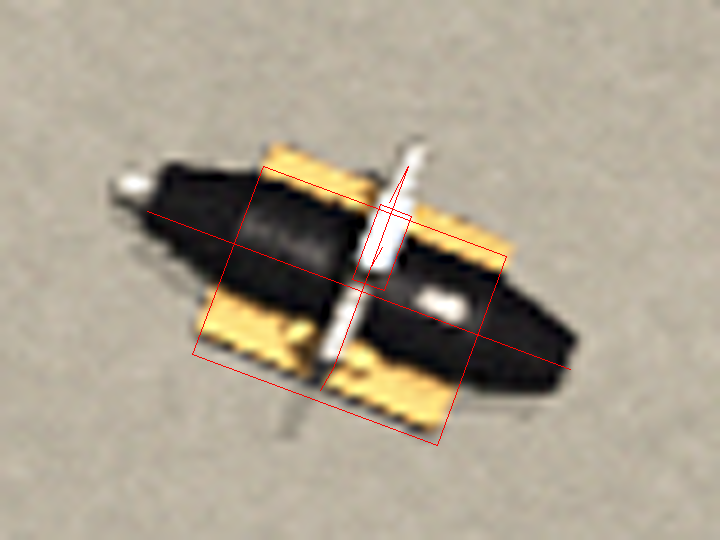

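View pics/s1.png

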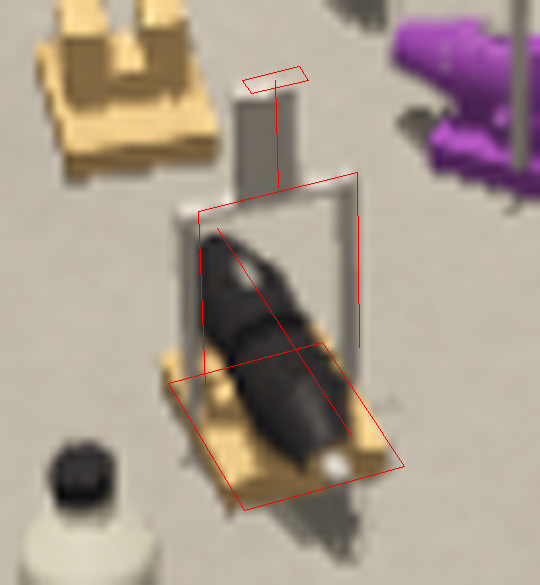

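```bash

python3 - <<'E'
from ov import *
for yaw in (np.radians(-112),):
  L=load_pts(.5725,-.079,yaw)
  draw("top",(305,155,385,215),L,"pics/t2.png",9); draw("scene",(265,180,325,245),L,"pics/s2.png",9)
E
```

```text
(no output)
```

View pics/t2.png

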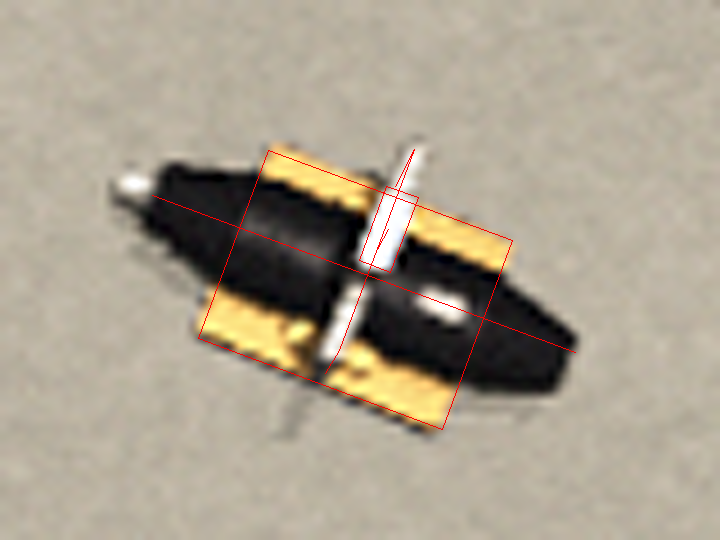

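View pics/s2.png

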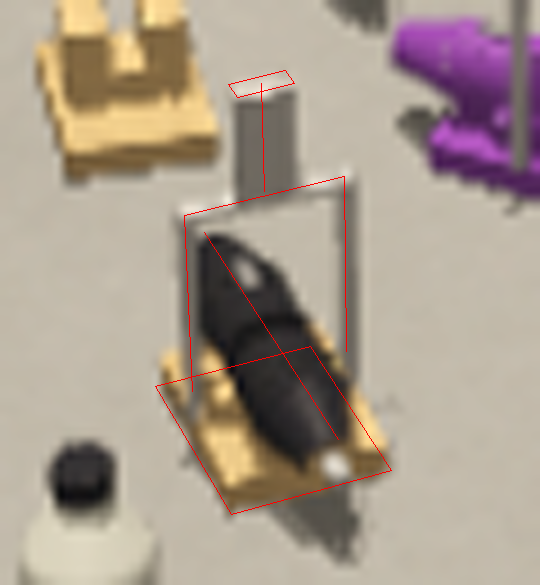

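```bash
cat >> ov.py <<'E'
def arm_pts(px,py,az,pitch=.19,lift=0):
    d=np.array([np.cos(az),np.sin(az),0]); u=np.array([0,0,1.]); n=np.cross(u,d)
    P=np.array([px,py,.197]); e=d*np.cos(pitch)+u*np.sin(pitch); w=np.cross(e,n)*-1; w=np.cross(e,n); w=w if w[2]>0 else -w
    S=P+.3*e
    q=lambda a,b,c:S+a*e+b*n+c*w
    sq=lambda h:[P+h*np.array(v) for v in((-1,-1,0),(1,-1,0),(1,1,0),(-1,1,0),(-1,-1,0))]
    return [[P,S],[q(-.009,-.01,0),q(.009,-.01,0),q(.009,.01,0),q(-.009,.01,0),q(-.009,-.01,0)],
     [q(-.021,-.01,.012),q(-.009,-.01,0)],[q(.021,-.01,.012),q(.021,.01,.012),q(.009,.01,0)],[q(-.021,-.01,.012),q(-.021,.01,.012)]],S
E
python3 - <<'E'
from ov import *
az=np.arctan2(.1363-.394,.473-.610); print(np.degrees(az))
L,S=arm_pts(.610,.394,az); print(S)
draw("top",(160,140,290,235),L,"pics/t3.png",6); draw("scene",(340,165,420,265),L,"pics/s3.png",6)
E
```

```text
-117.99626967862551
[0.47171002 0.13387351 0.25365767]
```

View pics/t3.png

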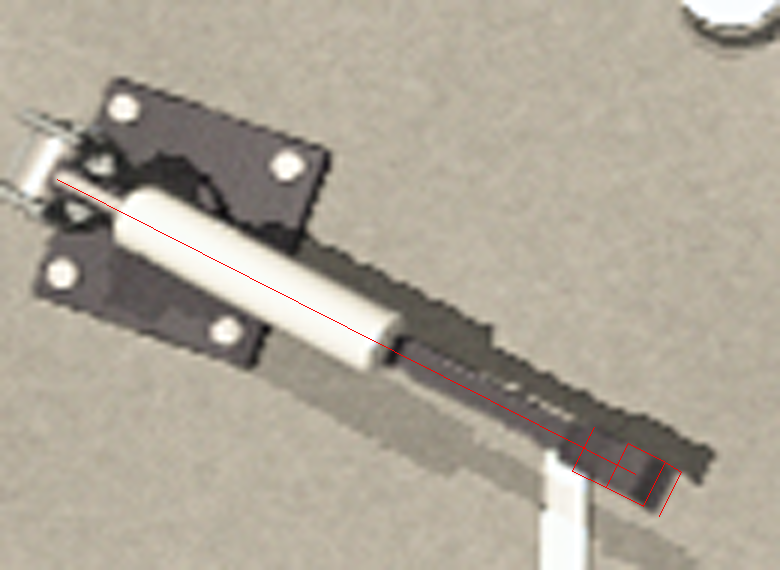

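View pics/s3.png

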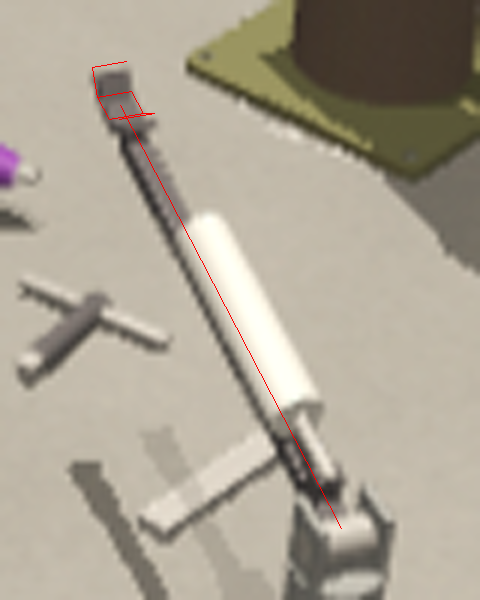

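```bash
cat > go.py <<'E'
from h import *
from scipy.spatial.transform import Rotation as Rn
np.set_printoptions(precision=3,suppress=True)
def go(pos,yaw_deg):
    s=r.sense(); R=Rn.from_rotvec(s["tool_rot"]).as_matrix()
    x=np.array([0,0,-1.]); a=np.radians(yaw_deg); y=np.array([np.cos(a),np.sin(a),0])
    if y@R[:,1]<0: y=-y
    T=np.c_[x,y,np.cross(x,y)]
    rv=Rn.from_matrix(R.T@T).as_rotvec()
    d=np.array(pos)-s["eef_pos"]
    print("t",s["time_s"],"tcp",s["eef_pos"],"yaw y",np.degrees(np.arctan2(R[1,1],R[0,1])),"tilt",R[2],"j",s["joint_pos"])
    print("F",s["force"],"M",s["ft_torque"],"w",s["gripper_width"])
    print("rot units",np.degrees(rv)/10)
    print("offset units now axes",R.T@d/.06,"; after rot",T.T@d/.06, "dist",np.linalg.norm(d))
E
python3 -c "
from go import *
go([.5725,-.079,.45],-112)"
```

```text
t 2.2 tcp [0.164 0.603 0.304] yaw y 74.77425675436697 tilt [-1.  0.  0.] j [-1.271  0.689 -0.195  1.565  0.157  0.903 -0.215]
F [-0.796 -0.196 -0.436] M [0.013 0.018 0.013] w 0.0853832347473631
rot units [ 0.677  0.    -0.001]
offset units now axes [-2.435 -9.182  9.552] ; after rot [-2.435 -7.991 10.569] dist 0.8082926690596831
```

```bash
python3 -m pendant '[{"grip":0,"offset":[-1,0,0],"rot":[0.68,0,0]},{"grip":0,"offset":[-1,0,0],"rot":[0,0,0]},{"grip":0,"offset":[-0.5,0,0],"rot":[0,0,0]},{"grip":0,"offset":[0,-0.55,0.74],"rot":[0,0,0]},{"grip":0,"offset":[0,-0.55,0.74],"rot":[0,0,0]},{"grip":0,"offset":[0,-0.55,0.74],"rot":[0,0,0]},{"grip":0,"offset":[0,-0.55,0.74],"rot":[0,0,0]}]'; python3 -c "
from go import *
go([.5725,-.079,.30],-112)"
```

```text
time_s: 3.08
eef_pos: [0.2788, 0.4127, 0.458]
tool_rot: [0.3, 1.552, -0.295]
force: [-0.5, -0.3, -0.2]
gripper_width: 0.0852
t 3.075 tcp [0.279 0.413 0.458] yaw y 68.25466479165149 tilt [-1.     0.003 -0.002] j [-0.953  0.346 -0.167  1.701  0.061  1.097  0.054]
F [-0.46  -0.288 -0.158] M [-0.027 -0.049 -0.036] w 0.08522727310082806
rot units [ 0.025 -0.011 -0.017]
offset units now axes [ 2.601 -5.806  7.589] ; after rot [ 2.633 -5.764  7.609] dist 0.5941412774911501
```

```bash
python3 -m pendant '[{"grip":0,"offset":[0,-0.58,0.76],"rot":[0,0,0]},{"grip":0,"offset":[0,-0.58,0.76],"rot":[0,0,0]},{"grip":0,"offset":[0,-0.58,0.76],"rot":[0,0,0]},{"grip":0,"offset":[0,-0.58,0.76],"rot":[0,0,0]},{"grip":0,"offset":[0,-0.58,0.76],"rot":[0,0,0]},{"grip":0,"offset":[0.1,-0.58,0.76],"rot":[0,0,0]},{"grip":0,"offset":[0.4,-0.58,0.76],"rot":[0,0,0]},{"grip":0,"offset":[0.4,-0.58,0.76],"rot":[0,0,0]}]'; python3 -c "
from go import *
go([.5725,-.079,.30],-112)"
```

```text
time_s: 4.08
eef_pos: [0.521, 0.0083, 0.4061]
tool_rot: [0.304, 1.541, -0.288]
force: [-0.4, 0.6, 0.7]
gripper_width: 0.0853
t 4.075 tcp [0.521 0.008 0.406] yaw y 68.37499161080844 tilt [-1.     0.012  0.007] j [-0.101  0.422 -0.     1.745 -0.009  0.962  1.098]
F [-0.385  0.588  0.651] M [ 0.029 -0.043 -0.017] w 0.08529585425268929
rot units [ 0.037  0.04  -0.068]
offset units now axes [ 1.766 -1.058  1.321] ; after rot [ 1.769 -1.028  1.341] dist 0.1467534684700855
```

```bash
python3 -m pendant '[{"grip":0,"offset":[0.3,-0.55,0.7],"rot":[0.04,0.04,-0.07]},{"grip":0,"offset":[0.4,-0.4,0.55],"rot":[0,0,0]},{"grip":0,"offset":[0.5,-0.05,0.05],"rot":[0,0,0]},{"grip":0,"offset":[0,0,0],"rot":[0,0,0]}]'; python3 - <<'E'
from ov import *
from go import *
go([.5725,-.079,.214],-112)
L=load_pts(.5725,-.079,np.radians(-112))
draw("top",(295,145,385,215),L,"pics/t4.png",8); draw("scene",(255,140,345,245),L,"pics/s4.png",5.7)
E
```

```text
time_s: 4.58
eef_pos: [0.5734, -0.085, 0.3304]
tool_rot: [0.306, 1.549, -0.311]
force: [0.4, 0.2, -0.2]
gripper_width: 0.0855
t 4.575 tcp [ 0.573 -0.085  0.33 ] yaw y 67.47839964912963 tilt [-1.    -0.003 -0.   ] j [ 0.058  0.593  0.014  1.681 -0.006  0.869  1.251]
F [ 0.378  0.182 -0.184] M [ 0.022 -0.014 -0.009] w 0.08550419941824476
rot units [-0.052 -0.001  0.018]
offset units now axes [ 1.939  0.092 -0.052] ; after rot [ 1.939  0.087 -0.051] dist 0.1165255244111759
```

View pics/s4.png

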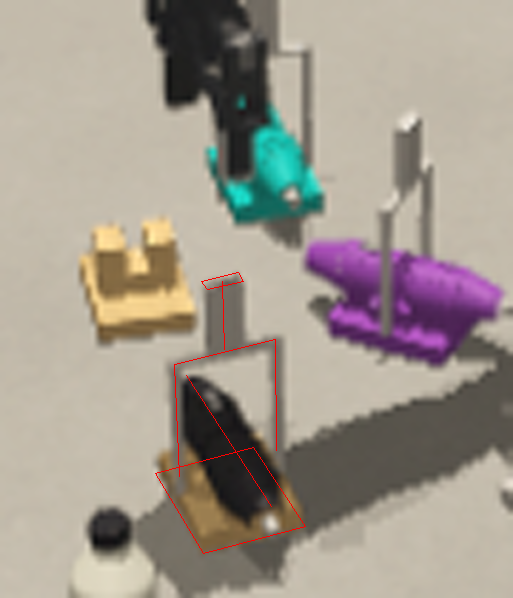

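```bash
python3 -m pendant '[{"grip":0,"offset":[0.5,0.09,-0.05],"rot":[-0.05,0,0.02]},{"grip":0,"offset":[0.6,0,0],"rot":[0,0,0]},{"grip":0,"offset":[0.6,0,0],"rot":[0,0,0]},{"grip":0,"offset":[0.2,0,0],"rot":[0,0,0]},{"grip":0,"offset":[0,0,0],"rot":[0,0,0]}]'; python3 - <<'E'
from ov import *
from go import *
go([.5725,-.079,.214],-112)
L=load_pts(.5725,-.079,np.radians(-112))
draw("scene",(255,140,345,245),[],"pics/s5.png",5.7)
E
```

```text
time_s: 5.3
eef_pos: [0.5811, -0.0737, 0.2264]
tool_rot: [0.298, 1.526, -0.289]
force: [-0.1, 0.3, 0.2]
gripper_width: 0.0854
t 5.3 tcp [ 0.581 -0.074  0.226] yaw y 68.46681081887658 tilt [-1.     0.01   0.023] j [ 0.049  0.73  -0.001  1.786 -0.003  0.6    1.246]
F [-0.057  0.267  0.154] M [ 0.008  0.067 -0.022] w 0.08540361713828815
rot units [ 0.046  0.132 -0.059]
offset units now axes [ 0.203 -0.137 -0.106] ; after rot [ 0.207 -0.136 -0.101] dist 0.016026071991419054
```

View pics/s5.png

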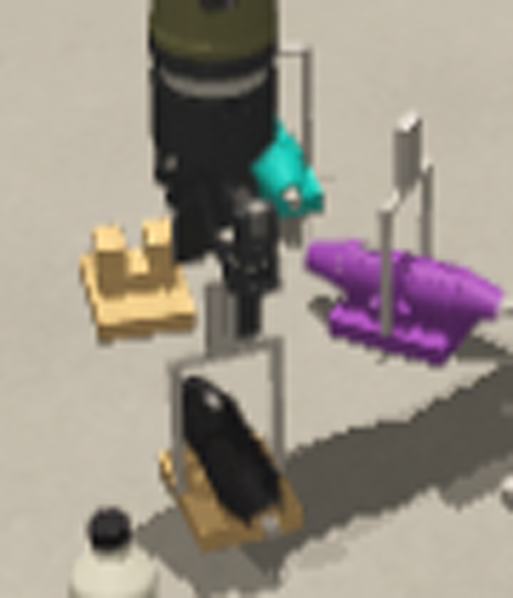

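```bash
python3 -m pendant '[{"grip":0,"offset":[0.1,-0.14,-0.1],"rot":[0.05,0.13,-0.06]},{"grip":0,"offset":[0.05,0,0],"rot":[0,0,0]},{"grip":0,"offset":[0,0,0],"rot":[0,0,0]}]'; python3 -c "
from go import *
go([.5725,-.079,.214],-112)"
```

```text
time_s: 5.72
eef_pos: [0.5738, -0.0802, 0.2202]
tool_rot: [0.302, 1.544, -0.303]
force: [0.5, 0.4, 0.2]
gripper_width: 0.0855
t 5.725 tcp [ 0.574 -0.08   0.22 ] yaw y 67.89115771031469 tilt [-1.     0.001  0.005] j [ 0.057  0.738  0.003  1.795 -0.003  0.604  1.246]
F [0.496 0.448 0.23 ] M [-0.011  0.007 -0.003] w 0.08553729725691316
rot units [-0.011  0.029 -0.005]
offset units now axes [ 0.104  0.009 -0.029] ; after rot [ 0.104  0.01  -0.028] dist 0.006496955829538869
```

```bash
python3 -m pendant '[{"grip":0,"offset":[0.07,0.01,-0.03],"rot":[-0.01,0.03,0]},{"grip":0.5,"offset":[0,0,0],"rot":[0,0,0]},{"grip":1,"offset":[0,0,0],"rot":[0,0,0]},{"grip":1,"offset":[0,0,0],"rot":[0,0,0]},{"grip":1,"offset":[0,0,0],"rot":[0,0,0]},{"grip":1,"offset":[0,0,0],"rot":[0,0,0]},{"grip":1,"offset":[0,0,0],"rot":[0,0,0]},{"grip":1,"offset":[0,0,0],"rot":[0,0,0]}]'; python3 -c "
from go import *
go([.5725,-.079,.214],-112)"
```

```text
time_s: 6.72
eef_pos: [0.5723, -0.0783, 0.216]
tool_rot: [0.302, 1.55, -0.3]
force: [-0.4, -0.6, -0.1]
gripper_width: 0.0087
t 6.725 tcp [ 0.572 -0.078  0.216] yaw y 68.02498959237005 tilt [-1.     0.001 -0.001] j [ 0.057  0.744  0.001  1.799 -0.004  0.6    1.247]
F [-0.357 -0.594 -0.13 ] M [ 0.012 -0.005 -0.087] w 0.008746483234670846
rot units [ 0.003 -0.005 -0.008]
offset units now axes [ 0.033 -0.009  0.008] ; after rot [ 0.033 -0.009  0.008] dist 0.002116964019006299
```

```bash
python3 -m pendant '[{"grip":1,"offset":[-0.2,0,0],"rot":[0,0,0]},{"grip":1,"offset":[-0.4,0,0],"rot":[0,0,0]},{"grip":1,"offset":[-0.7,0,0],"rot":[0,0,0]},{"grip":1,"offset":[-0.8,0,0],"rot":[0,0,0]},{"grip":1,"offset":[-0.8,0,0],"rot":[0,0,0]},{"grip":1,"offset":[-0.3,0,0],"rot":[0,0,0]},{"grip":1,"offset":[0,0,0],"rot":[0,0,0]},{"grip":1,"offset":[0,0,0],"rot":[0,0,0]}]'; python3 - <<'E'
from ov import *
from go import *
go([.417,.031,.386],-118)
f=[]
import time
for i in range(8): draw("scene",(245,130,345,245),[],"pics/s6.png",5.2); f.append(r.sense()["force"])
print(np.mean(f,0),np.std(f,0), r.sense()["time_s"])
draw("top",(295,145,385,215),[],"pics/t6.png",8)
E
```

```text
time_s: 7.72
eef_pos: [0.5683, -0.0794, 0.4112]
tool_rot: [0.301, 1.564, -0.303]
force: [-0.0, -0.5, -5.4]
gripper_width: 0.009
t 7.725 tcp [ 0.568 -0.079  0.411] yaw y 67.98250156300213 tilt [-1.    -0.004 -0.013] j [ 0.049  0.508  0.016  1.569 -0.01   1.078  1.254]
F [-0.008 -0.478 -5.354] M [-0.032  0.036 -0.026] w 0.008996280723909903
rot units [ 0.598 -0.075  0.026]
offset units now axes [ 0.458  0.762 -3.023] ; after rot [ 0.421  0.441 -3.091] dist 0.18903581091705934
[ 0.164  0.248 -5.755] [0.225 0.366 0.485] 8.125
```

View pics/s6.png

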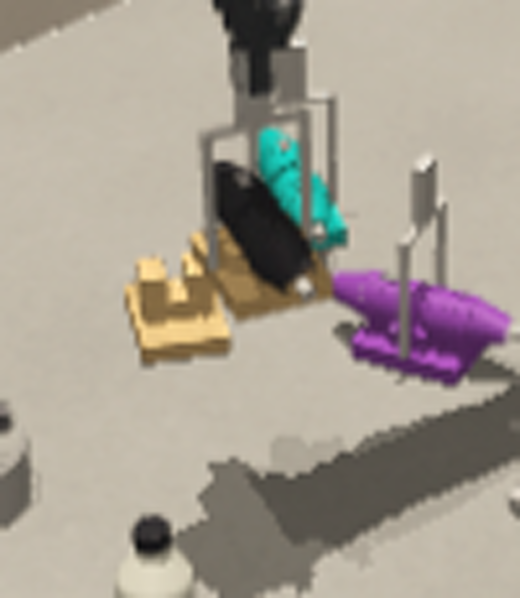

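```bash
python3 -m pendant '[{"grip":1,"offset":[0,0,0],"rot":[0.6,-0.07,0.03]},{"grip":1,"offset":[0,0.07,-0.4],"rot":[0,0,0]},{"grip":1,"offset":[0,0.07,-0.6],"rot":[0,0,0]},{"grip":1,"offset":[0,0.07,-0.6],"rot":[0,0,0]},{"grip":1,"offset":[0,0.07,-0.6],"rot":[0,0,0]},{"grip":1,"offset":[0,0.07,-0.4],"rot":[0,0,0]},{"grip":1,"offset":[0,0,-0.2],"rot":[0,0,0]},{"grip":1,"offset":[0,0,0],"rot":[0,0,0]}]'; python3 - <<'E'
from ov import *
from go import *
go([.417,.031,.386],-118)
E
```

```text
time_s: 9.18
eef_pos: [0.4279, 0.0206, 0.4118]
tool_rot: [0.388, 1.531, -0.385]
force: [1.2, 0.4, -6.2]
gripper_width: 0.0092
t 9.175 tcp [0.428 0.021 0.412] yaw y 61.72959803651166 tilt [-1.     0.003  0.004] j [-0.173  0.28   0.022  1.968 -0.007  0.889  0.931]
F [ 1.198  0.366 -6.238] M [ 0.004  0.071 -0.012] w 0.009197962329325916
rot units [-0.027  0.024 -0.015]
offset units now axes [ 0.429  0.066 -0.243] ; after rot [ 0.43   0.068 -0.241] dist 0.029862956943957453
```

```bash
python3 -m pendant '[{"grip":1,"offset":[0.2,0.07,-0.2],"rot":[-0.03,0.02,-0.01]},{"grip":1,"offset":[0.35,0,-0.05],"rot":[0,0,0]},{"grip":1,"offset":[0,0,0],"rot":[0,0,0]},{"grip":1,"offset":[0,0,0],"rot":[0,0,0]}]'; cat > chk.py <<'E'
from ov import *
from go import *
import sys
def chk(tag,pos,z=.216,boom=0):
    go(pos,-118); s=r.sense(); p=s["eef_pos"]
    R=Rn.from_rotvec(s["tool_rot"]).as_matrix()
    L=load_pts(p[0],p[1],np.arctan2(-R[1,1],-R[0,1]),p[2]-z)
    A,S=arm_pts(.611,.396,np.radians(-118),.19-boom)
    draw("top",(235,170,345,250),L+A,f"pics/t{tag}.png",7); draw("scene",(320,110,410,235),L+A,f"pics/s{tag}.png",4.8)
E
python3 -c "
from chk import *
chk('7',[.417,.031,.380])"
```

```text
time_s: 9.68
eef_pos: [0.4219, 0.029, 0.3797]
tool_rot: [0.388, 1.527, -0.385]
force: [0.5, -0.4, -5.1]
gripper_width: 0.0093
t 9.675 tcp [0.422 0.029 0.38 ] yaw y 61.74229453416499 tilt [-1.     0.004  0.008] j [-0.191  0.312  0.016  2.04  -0.004  0.781  0.905]
F [ 0.487 -0.36  -5.093] M [ 0.003 -0.09  -0.003] w 0.009344834284918665
rot units [-0.026  0.048 -0.023]
offset units now axes [-0.006 -0.01  -0.088] ; after rot [-0.005 -0.009 -0.088] dist 0.005299963432330524
```

View pics/s7.png

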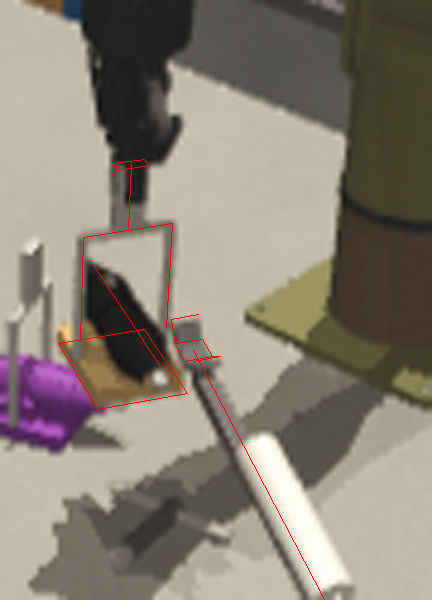

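View pics/t7.png

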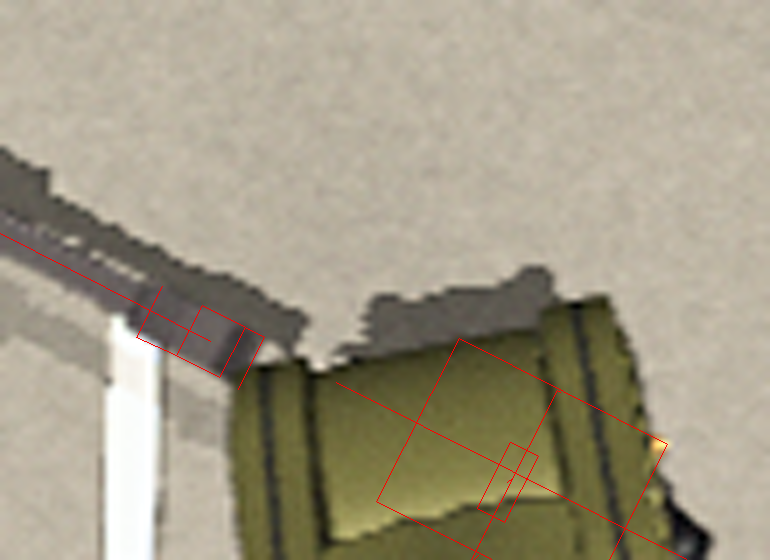

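```bash
python3 -m pendant '[{"grip":1,"offset":[-0.02,0,-0.09],"rot":[-0.03,0.05,-0.02]},{"grip":1,"offset":[0,0.25,0],"rot":[0,0,0]},{"grip":1,"offset":[0,0.3,0],"rot":[0,0,0]},{"grip":1,"offset":[0,0.3,0],"rot":[0,0,0]},{"grip":1,"offset":[0,0.3,0],"rot":[0,0,0]},{"grip":1,"offset":[0,0.2,0],"rot":[0,0,0]},{"grip":1,"offset":[0,0,0],"rot":[0,0,0]},{"grip":1,"offset":[0,0,0],"rot":[0,0,0]}]'; python3 -c "
from chk import *
chk('8',[.473,.136,.380])"
```

```text
time_s: 10.78
eef_pos: [0.4583, 0.1104, 0.3816]
tool_rot: [0.382, 1.536, -0.378]
force: [-0.3, -0.2, -5.6]
gripper_width: 0.0091
t 10.775 tcp [0.458 0.11  0.382] yaw y 62.22162062422 tilt [-1.     0.002  0.001] j [-0.334  0.381  0.     1.91  -0.002  0.848  0.754]
F [-0.252 -0.161 -5.613] M [-0.038  0.087 -0.019] w 0.00910929135081096
rot units [ 0.022  0.003 -0.014]
offset units now axes [0.029 0.492 0.018] ; after rot [0.027 0.492 0.016] dist 0.02960136373308202
```

View pics/s8.png

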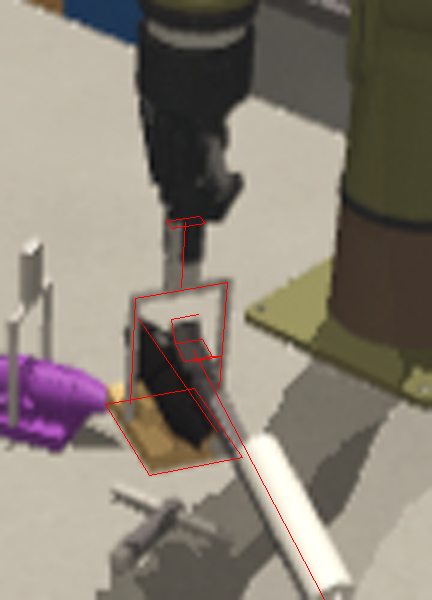

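```bash
python3 -m pendant '[{"grip":1,"offset":[0.01,0.17,0.01],"rot":[0.02,0,0]},{"grip":1,"offset":[0.02,0.17,0],"rot":[0,0,0]},{"grip":1,"offset":[0.02,0.17,0],"rot":[0,0,0]},{"grip":1,"offset":[0,0,0],"rot":[0,0,0]},{"grip":1,"offset":[0,0,0],"rot":[0,0,0]}]'; python3 -c "
from chk import *
chk('9',[.473,.136,.380])"
```

```text
time_s: 11.5
eef_pos: [0.4742, 0.1385, 0.3786]
tool_rot: [0.386, 1.535, -0.382]
force: [-0.2, 0.1, -5.9]
gripper_width: 0.0089
t 11.5 tcp [0.474 0.139 0.379] yaw y 61.925053332878264 tilt [-1.     0.003  0.001] j [-0.377  0.417  0.     1.856 -0.002  0.866  0.705]
F [-0.179  0.059 -5.927] M [-0.025 -0.021  0.003] w 0.00887292252050532
rot units [-0.007  0.003 -0.016]
offset units now axes [-0.024 -0.046  0.002] ; after rot [-0.024 -0.046  0.002] dist 0.003120836661082209
```

View pics/s9.png

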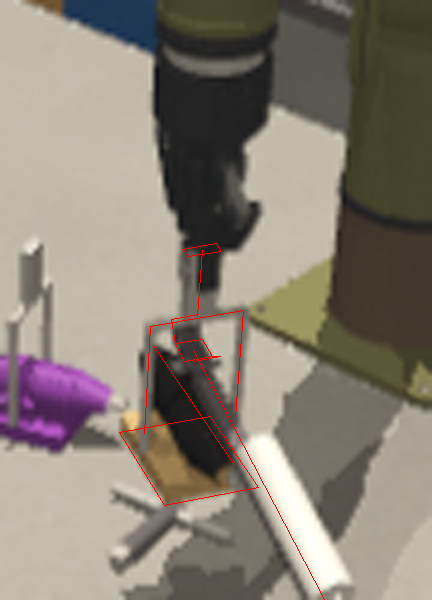

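View pics/t9.png

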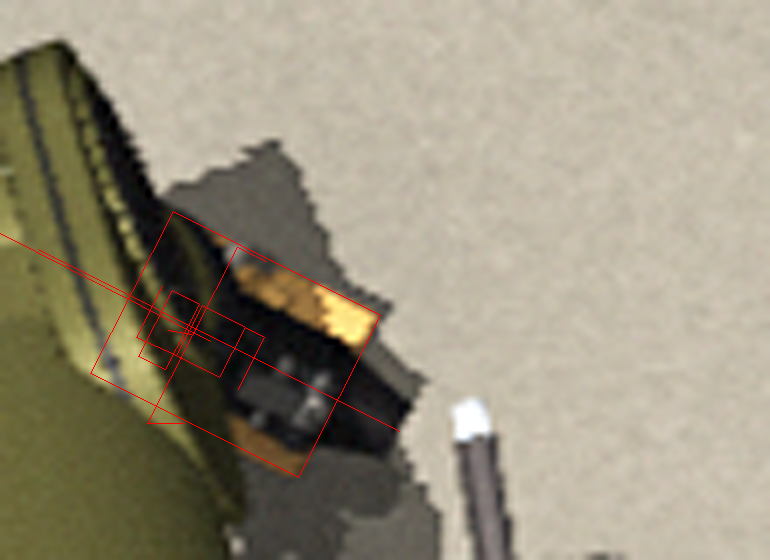

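```bash
python3 -m pendant '[{"grip":1,"offset":[0.06,-0.03,0],"rot":[0,0,0]},{"grip":1,"offset":[0.06,0,0],"rot":[0,0,0]},{"grip":1,"offset":[0.05,0,0],"rot":[0,0,0]},{"grip":1,"offset":[0.05,0,0],"rot":[0,0,0]},{"grip":1,"offset":[0.03,0,0],"rot":[0,0,0]},{"grip":1,"offset":[0,0,0],"rot":[0,0,0]}]'; python3 -c "
from go import *
go([.473,.136,.354],-118)"
```

```text
time_s: 12.35
eef_pos: [0.473, 0.136, 0.3625]
tool_rot: [0.387, 1.535, -0.383]
force: [-0.3, -0.3, -4.9]
gripper_width: 0.0093
t 12.35 tcp [0.473 0.136 0.363] yaw y 61.84655395504196 tilt [-1.     0.003  0.   ] j [-0.372  0.434 -0.001  1.885 -0.001  0.82   0.707]
F [-0.267 -0.344 -4.937] M [ 0.058  0.014 -0.023] w 0.00927234626385705
rot units [-0.015  0.003 -0.014]
offset units now axes [ 0.142 -0.    -0.001] ; after rot [ 0.142  0.    -0.001] dist 0.008523526131468472
```

```bash
python3 -m pendant '[{"grip":1,"offset":[0.03,0,0],"rot":[0,0,0]},{"grip":1,"offset":[0.03,0,0],"rot":[0,0,0]},{"grip":1,"offset":[0.03,0,0],"rot":[0,0,0]},{"grip":1,"offset":[0,0,0],"rot":[0,0,0]}]'; python3 -m pendant '[{"grip":1,"offset":[0.03,0,0],"rot":[0,0,0]},{"grip":1,"offset":[0.03,0,0],"rot":[0,0,0]},{"grip":1,"offset":[0,0,0],"rot":[0,0,0]}]';  python3 -m pendant '[{"grip":1,"offset":[0.03,0,0],"rot":[0,0,0]},{"grip":1,"offset":[0.03,0,0],"rot":[0,0,0]},{"grip":1,"offset":[0,0,0],"rot":[0,0,0]}]'; python3 -c "
from chk import *
chk('10',[.473,.136,.354])
f=[]
for i in range(8): r.grab_frame('top'); f.append(r.sense()['force'])
print(np.mean(f,0))
"
```

```text
time_s: 12.85
eef_pos: [0.4732, 0.1361, 0.3569]
tool_rot: [0.387, 1.535, -0.383]
force: [-0.0, 0.2, -5.5]
gripper_width: 0.009
time_s: 13.22
eef_pos: [0.4733, 0.136, 0.3537]
tool_rot: [0.387, 1.534, -0.383]
force: [-1.2, -1.0, -2.4]
gripper_width: 0.0093
time_s: 13.6
eef_pos: [0.4733, 0.1357, 0.3502]
tool_rot: [0.388, 1.534, -0.383]
force: [-1.0, -1.6, -1.2]
gripper_width: 0.0093
t 13.6 tcp [0.473 0.136 0.35 ] yaw y 61.82054802784391 tilt [-1.     0.003  0.002] j [-0.372  0.45  -0.001  1.904 -0.     0.784  0.706]
F [-0.989 -1.553 -1.242] M [-0.059  0.187 -0.021] w 0.009263831163538723
rot units [-0.018  0.009 -0.018]
offset units now axes [-0.063  0.002 -0.007] ; after rot [-0.063  0.001 -0.007] dist 0.00381277606492014
[-0.728 -0.761 -2.114]
```

View pics/s10.png

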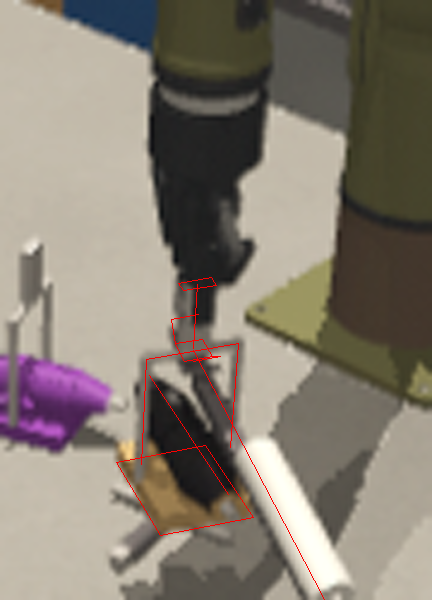

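```bash
python3 -m pendant '[{"grip":1,"offset":[0.04,-0.02,0],"rot":[0,0,0]},{"grip":1,"offset":[0.04,-0.01,0],"rot":[0,0,0]},{"grip":1,"offset":[0.04,-0.01,0],"rot":[0,0,0]},{"grip":1,"offset":[0.04,-0.01,0],"rot":[0,0,0]},{"grip":1,"offset":[0.04,0,0],"rot":[0,0,0]},{"grip":1,"offset":[0.04,0,0],"rot":[0,0,0]},{"grip":1,"offset":[0.04,0,0],"rot":[0,0,0]},{"grip":1,"offset":[0,0,0],"rot":[0,0,0]}]'; python3 -c "
from go import *
go([.473,.136,.354],-118)
f=[]
for i in range(8): r.grab_frame('top'); f.append(r.sense()['force'])
print(np.mean(f,0))
"
```

```text
time_s: 15.1
eef_pos: [0.4721, 0.1334, 0.3324]
tool_rot: [0.388, 1.533, -0.382]
force: [-2.0, -0.6, -1.6]
gripper_width: 0.0089
t 15.1 tcp [0.472 0.133 0.332] yaw y 61.836015420045925 tilt [-1.     0.004  0.002] j [-0.367  0.471 -0.003  1.934  0.     0.732  0.71 ]
F [-1.993 -0.593 -1.614] M [-0.043  0.172 -0.02 ] w 0.00892576817536125
rot units [-0.016  0.011 -0.024]
offset units now axes [-0.36   0.047 -0.007] ; after rot [-0.36   0.046 -0.007] dist 0.021806696056244808
[-1.063 -0.586 -1.579]
```

```bash
python3 -m pendant '[{"grip":1,"offset":[0.05,-0.03,-0.02],"rot":[0,0,0]},{"grip":1,"offset":[0.05,-0.02,-0.01],"rot":[0,0,0]},{"grip":1,"offset":[0.05,0,0],"rot":[0,0,0]},{"grip":1,"offset":[0.05,0,0],"rot":[0,0,0]},{"grip":1,"offset":[0.05,0,0],"rot":[0,0,0]},{"grip":1,"offset":[0.05,0,0],"rot":[0,0,0]},{"grip":1,"offset":[0.05,0,0],"rot":[0,0,0]},{"grip":1,"offset":[0,0,0],"rot":[0,0,0]}]'; python3 -c "
from chk import *
chk('11',[.473,.136,.292],.216,.17)
f=[]
for i in range(12): r.grab_frame('top'); f.append(r.sense()['force'])
print(np.mean(f,0),np.std(f,0)/12**.5)
"
```

```text
time_s: 16.5
eef_pos: [0.4706, 0.1319, 0.3106]
tool_rot: [0.39, 1.53, -0.381]
force: [0.2, -0.2, -1.8]
gripper_width: 0.0089
t 16.5 tcp [0.471 0.132 0.311] yaw y 61.82690340762218 tilt [-1.     0.007  0.005] j [-0.364  0.499 -0.004  1.971  0.002  0.663  0.709]
F [ 0.234 -0.17  -1.772] M [-0.055 -0.041 -0.016] w 0.00892821843011173
rot units [-0.017  0.029 -0.041]
offset units now axes [0.311 0.077 0.   ] ; after rot [0.31  0.079 0.002] dist 0.01921941619656818
[-0.088 -0.462 -0.749] [0.131 0.097 0.139]
```

View pics/s11.png

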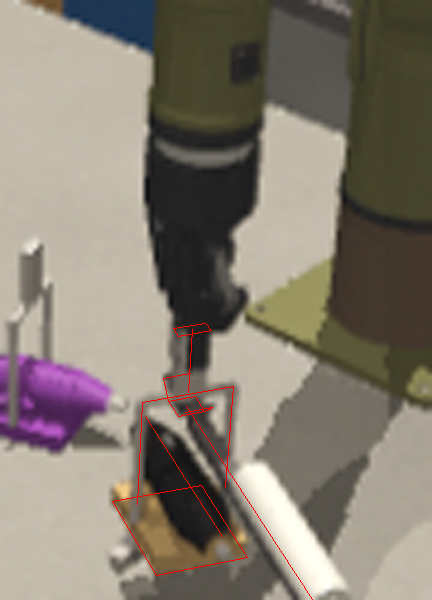

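```bash
python3 -m pendant '[{"grip":1,"offset":[0.05,0,0],"rot":[0,0.03,-0.04]},{"grip":1,"offset":[0.05,0,0],"rot":[0,0,0]},{"grip":1,"offset":[0.05,0,0],"rot":[0,0,0]},{"grip":1,"offset":[0.04,0,0],"rot":[0,0,0]},{"grip":1,"offset":[0.03,0,0],"rot":[0,0,0]},{"grip":1,"offset":[0,0,0],"rot":[0,0,0]},{"grip":1,"offset":[0,0,0],"rot":[0,0,0]}]'; python3 -c "
from go import *
go([.473,.136,.292],-118)
f=[]
for i in range(30): r.grab_frame('top'); f.append(r.sense()['force'])
print(np.mean(f,0),np.std(f,0)/30**.5)
"
```

```text
time_s: 18.08
eef_pos: [0.4712, 0.132, 0.2968]
tool_rot: [0.386, 1.536, -0.385]
force: [0.4, -0.4, -0.5]
gripper_width: 0.0092
t 18.075 tcp [0.471 0.132 0.297] yaw y 61.82460265809289 tilt [-1.     0.001  0.   ] j [-0.365  0.524 -0.004  1.98   0.003  0.637  0.708]
F [ 0.393 -0.357 -0.486] M [-0.066 -0.077 -0.041] w 0.009183795605189008
rot units [-0.018  0.002 -0.003]
offset units now axes [ 0.079  0.073 -0.005] ; after rot [ 0.079  0.073 -0.004] dist 0.006483729018114867
[ 0.275 -0.349 -0.16 ] [0.102 0.078 0.105]
```

```bash
python3 -m pendant '[{"grip":1,"offset":[0.03,0,0],"rot":[0,0,0]},{"grip":1,"offset":[0.03,0,0],"rot":[0,0,0]},{"grip":1,"offset":[0,0,0],"rot":[0,0,0]},{"grip":1,"offset":[0,0,0],"rot":[0,0,0]}]'; python3 -c "
from go import *
go([.473,.136,.292],-118)
f=[]
for i in range(60): r.grab_frame('top'); f.append(r.sense()['force'])
print(np.mean(f,0),np.std(f,0)/60**.5)
"
```

```text
time_s: 20.08
eef_pos: [0.4712, 0.132, 0.2928]
tool_rot: [0.386, 1.536, -0.385]
force: [-0.3, -0.1, -0.0]
gripper_width: 0.009
t 20.075 tcp [0.471 0.132 0.293] yaw y 61.82511281722716 tilt [-1.     0.001  0.   ] j [-0.364  0.53  -0.004  1.985  0.004  0.626  0.708]
F [-0.327 -0.121 -0.02 ] M [-0.071 -0.047  0.019] w 0.00896430215167277
rot units [-0.017  0.002 -0.003]
offset units now axes [ 0.014  0.072 -0.005] ; after rot [ 0.013  0.073 -0.005] dist 0.004435210365021998
[ 0.329 -0.463 -0.178] [0.065 0.07  0.063]
```

```bash
python3 -m pendant '[{"grip":1,"offset":[0.025,0,0.02],"rot":[0,0,0]},{"grip":1,"offset":[0.02,0,0],"rot":[0,0,0]},{"grip":1,"offset":[0,0,0],"rot":[0,0,0]},{"grip":1,"offset":[0,0,0],"rot":[0,0,0]}]'; python3 -c "
from chk import *
chk('12',[.473,.136,.292],.216,.21)
f=[]
for i in range(60): r.grab_frame('top'); f.append(r.sense()['force'])
print(np.mean(f,0),np.std(f,0)/60**.5,r.sense()['eef_pos'],r.sense()['time_s'])
"
```

```text
time_s: 23.58
eef_pos: [0.4719, 0.1317, 0.2898]
tool_rot: [0.386, 1.537, -0.385]
force: [-0.8, -1.1, 0.6]
gripper_width: 0.0087
t 23.575 tcp [0.472 0.132 0.29 ] yaw y 61.846764729608886 tilt [-1.     0.    -0.001] j [-0.363  0.536 -0.005  1.986  0.003  0.62   0.71 ]
F [-0.786 -1.122  0.557] M [ 0.006  0.034 -0.016] w 0.008749750867842685
rot units [-0.015 -0.004 -0.002]
offset units now axes [-0.037  0.071 -0.018] ; after rot [-0.037  0.071 -0.018] dist 0.004924053695214962
[-0.041 -0.082 -0.049] [0.062 0.062 0.065] [0.472 0.132 0.29 ] 26.675
```

View pics/s12.png

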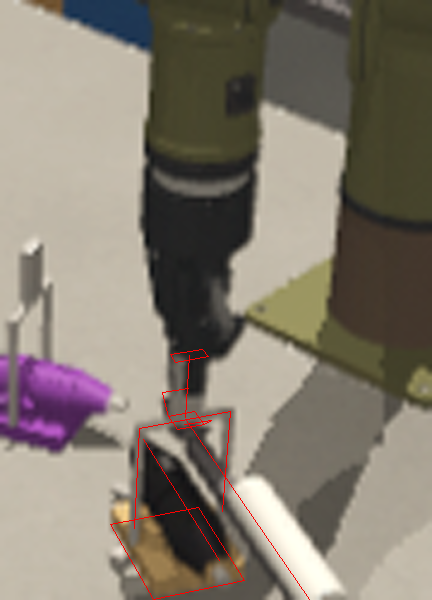

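View pics/t12.png

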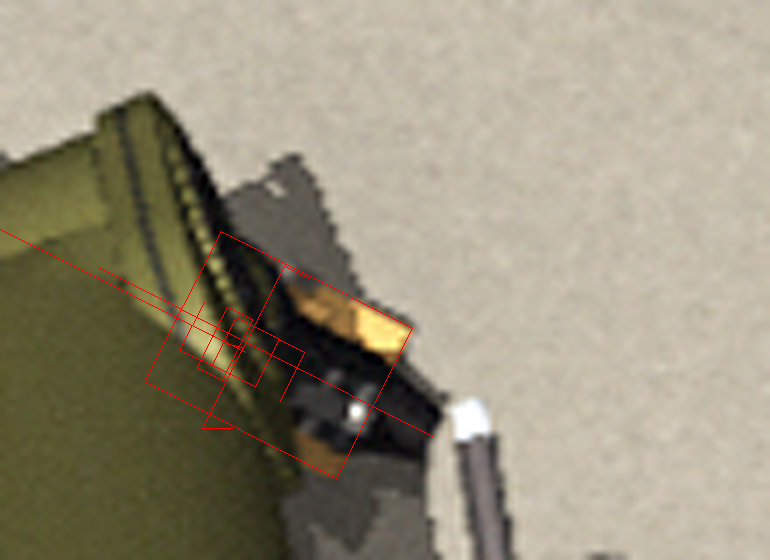

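```bash
python3 -m pendant '[{"grip":0.85,"offset":[0,0,0],"rot":[0,0,0]},{"grip":0.8,"offset":[0,0,0],"rot":[0,0,0]},{"grip":0.7,"offset":[0,0,0],"rot":[0,0,0]},{"grip":0.7,"offset":[0,0,0],"rot":[0,0,0]},{"grip":0.7,"offset":[0,0,0],"rot":[0,0,0]}]'; python3 -c "
from chk import *
chk('13',[.473,.136,.39],.216,.21)
"
```

```text
time_s: 27.3
eef_pos: [0.4721, 0.1319, 0.2899]
tool_rot: [0.386, 1.536, -0.384]
force: [0.7, -0.7, 0.4]
gripper_width: 0.0258
t 27.3 tcp [0.472 0.132 0.29 ] yaw y 61.85616247890679 tilt [-1.     0.001 -0.   ] j [-0.363  0.536 -0.005  1.986  0.003  0.62   0.71 ]
F [ 0.693 -0.749  0.376] M [-0.061  0.009  0.031] w 0.025772774353407905
rot units [-0.014 -0.002 -0.005]
offset units now axes [-1.669  0.069 -0.019] ; after rot [-1.669  0.068 -0.019] dist 0.10021875704036734
```

View pics/s13.png

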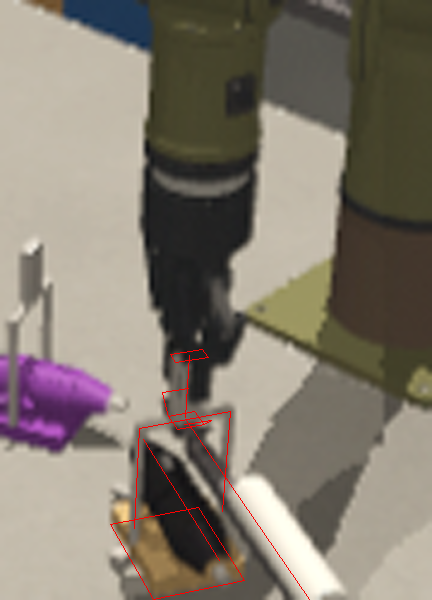

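```bash
python3 -m pendant '[{"grip":0.5,"offset":[0,0,0],"rot":[0,0,0]},{"grip":0.5,"offset":[0,0,0],"rot":[0,0,0]},{"grip":0.5,"offset":[-0.1,0,0],"rot":[0,0,0]},{"grip":0.5,"offset":[-0.25,0,0],"rot":[0,0,0]},{"grip":0.5,"offset":[-0.4,0,0],"rot":[0,0,0]},{"grip":0.5,"offset":[-0.5,0,0],"rot":[0,0,0]},{"grip":0.5,"offset":[-0.6,0,0],"rot":[0,0,0]},{"grip":0.5,"offset":[-0.6,0,0],"rot":[0,0,0]}]'; python3 -c "
from chk import *
chk('14',[.4,-.05,.5],.216,.21)
"
```

```text
time_s: 28.4
eef_pos: [0.4707, 0.1312, 0.4407]
tool_rot: [0.383, 1.541, -0.387]
force: [0.0, 0.5, -0.1]
gripper_width: 0.0428
t 28.4 tcp [0.471 0.131 0.441] yaw y 61.85947210486741 tilt [-1.    -0.004 -0.004] j [-0.37   0.346  0.006  1.759 -0.003  1.042  0.717]
F [ 0.018  0.493 -0.135] M [ 0.01  -0.028 -0.054] w 0.0428388534870891
rot units [-0.014 -0.024  0.02 ]
offset units now axes [-0.979 -3.223  0.381] ; after rot [-0.989 -3.22   0.378] dist 0.20337059770955204
```

View pics/s14.png

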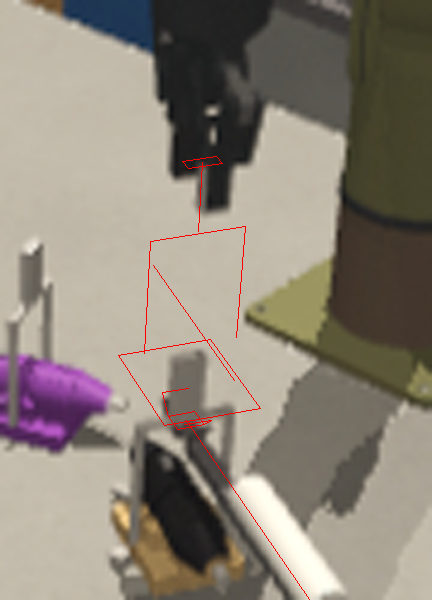

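Free and hanging. I'll raise the tool further and check that the load is still and that nothing else has moved.

```bash
python3 -m pendant '[{"grip":0.5,"offset":[-0.6,0,0],"rot":[0,0,0]},{"grip":0.5,"offset":[-0.4,-0.4,0],"rot":[0,0,0]},{"grip":0.5,"offset":[0,-0.8,0],"rot":[0,0,0]},{"grip":0.5,"offset":[0,-0.8,0],"rot":[0,0,0]},{"grip":0.5,"offset":[0,-0.5,0.3],"rot":[0,0,0]},{"grip":0.5,"offset":[0,0,0],"rot":[0,0,0]},{"grip":0.5,"offset":[0,0,0],"rot":[0,0,0]},{"grip":0.5,"offset":[0,0,0],"rot":[0,0,0]}]'; python3 - <<'E'
from ov import *
L=load_pts(.4721,.1319,np.radians(-118),.2899-.216)
a=draw("scene",(320,140,420,240),L,"pics/s15.png",6)
draw("top",(160,130,320,250),L,"pics/t15.png",5)
for i in range(20): r.grab_frame("scene")
b=draw("scene",(320,140,420,240),L,"pics/s16.png",6)
import numpy as np
print(np.abs(a.astype(int)-b).mean(), r.sense()["time_s"])
for n in("scene","top"):
  f=r.grab_frame(n); cv2.imwrite(f"pics/{n}17.png",f["color"][:,:,::-1])
  for q in("saddle","bail","block","chuck","oiler","tin","parallel","chuckkey"): print(n,q,[(round(d["p"],2),[round(float(x),1) for x in d["at"]]) for d in r.place_of(n,q)][:4])
E
```

```text
time_s: 29.5
eef_pos: [0.414, -0.0115, 0.5029]
tool_rot: [0.384, 1.538, -0.381]
force: [0.0, 0.1, 0.5]
gripper_width: 0.0422
0.41381574074074073 30.65
scene saddle [(0.76, [359.1, 195.2])]
scene bail [(0.74, [325.3, 173.2]), (0.67, [303.3, 150.4]), (0.66, [198.6, 185.7]), (0.57, [359.5, 198.0])]
scene block [(0.66, [280.7, 191.0]), (0.39, [376.6, 242.8])]
scene chuck [(0.97, [235.8, 224.6]), (0.52, [358.3, 196.8])]
scene oiler [(0.96, [277.5, 254.1]), (0.19, [359.4, 198.1])]
scene tin [(0.61, [298.7, 275.6])]
scene parallel [(0.48, [373.3, 241.8])]
scene chuckkey [(0.35, [352.9, 218.8])]
top saddle [(0.65, [192.1, 179.0]), (0.6, [268.7, 217.2])]
top bail [(0.96, [442.2, 277.1]), (0.72, [468.9, 122.7]), (0.67, [269.9, 221.2]), (0.57, [319.6, 133.7])]
top block [(0.71, [412.6, 219.7]), (0.22, [283.7, 136.3])]
top chuck [(0.57, [396.4, 142.2])]
top oiler [(0.21, [193.7, 177.7])]
top tin []
top parallel [(0.63, [253.2, 233.9])]
top chuckkey []
```

View pics/s16.png

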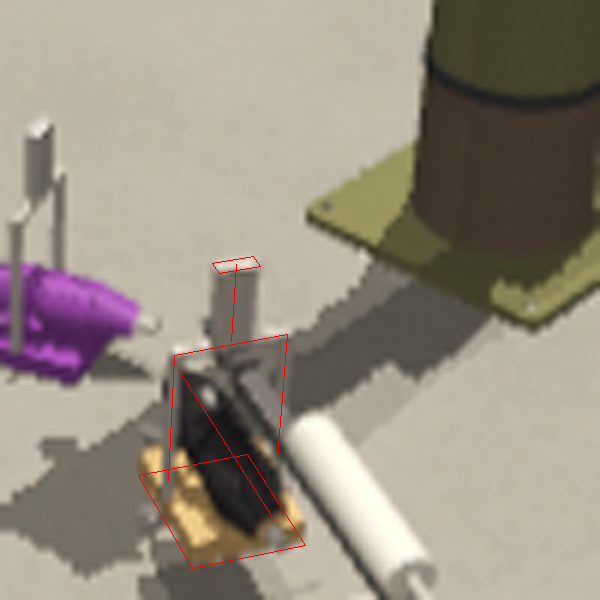

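View pics/t15.png

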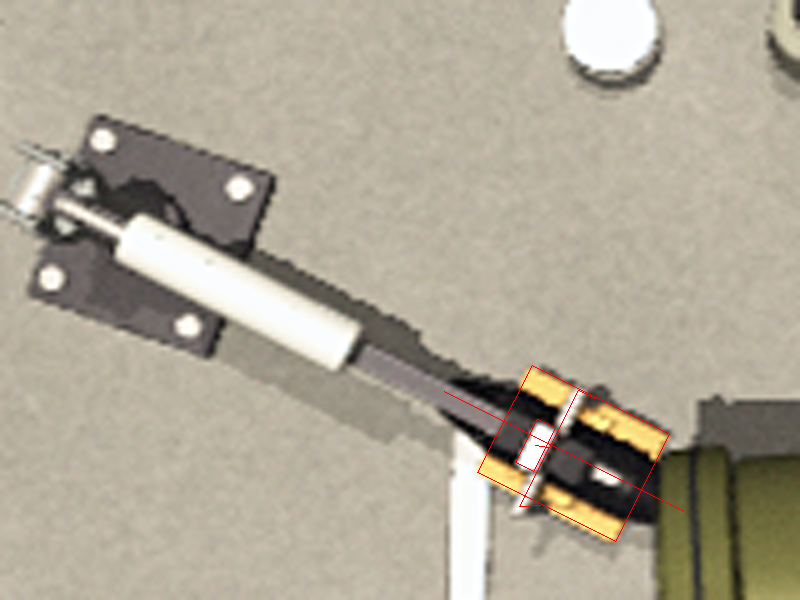

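```bash
python3 - <<'E'
from ov import *
a=r.grab_frame("scene")["color"].astype(int)
for i in range(20): b=r.grab_frame("scene")["color"].astype(int)
d=np.abs(a-b).sum(2); print(d[175:240,345:375].mean(), d[280:390,20:100].mean(), d.max(), np.unravel_index(d.argmax(),d.shape))
r.job_done()
print(r.sense()["time_s"])
E
```

```text
0.9092307692307692 0.5621590909090909 12 (np.int64(44), np.int64(590))
the job is handed in; nothing more can be done
the job is handed in; nothing more can be done
```

The grinder now hangs by its bail in the saddle of the spring-balanced arm. The gripper is clear of everything and the job is handed in, with the robot's clock at about 32 s of the 64 s allowed.

- **Lift and hang:** I gripped the black grinder by its tab and lifted it upright; it weighs about 0.58 kg. I moved it onto the arm's end along the arm, then lowered it slowly. The bar touched at the expected height, and the load rests about 65 mm down.
- **Letting go:** I opened the fingers only once the averaged wrist force was zero within the noise, (-0.04, -0.08, -0.05) N with about 0.06 N uncertainty.
- **Last checks:**
  - The pictures show the load hanging level on the arm where it was released.
  - Two frames 1 s apart show no motion above image noise.
  - The bystanders the networks clearly found in the final pictures are within about 2 pixels of where they started, except the steel bar (parallel), reported about 5 pixels off in the top view.
- **Not fully confirmed:**
  - The bar and saddle were hidden during the lowering, so its seating on the saddle floor comes from the contact height and forces, not a direct view.
  - In the last top view the networks did not find the tin or chuck key. Their oiler and best saddle guesses were false hits on the balancer base. The scene camera did find the tin, oiler and chuck key in place; the chuck key was about 3 pixels off, with low confidence.

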